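# Lock the stop nut on the toy-eye press

## Task

On the craft table's hand press, run the blue ribbed lock nut down its threaded stud and tighten it firmly (about 0.4 N m) against the brass set nut below, so that the two are locked together; do not tighten so hard that the brass nut is dragged round, as its setting must stay as it is. Then slip the red cap over the bare top end of the stud, so that no wool snags on it, and let go. Leave the spool, the jar, the scissors and the other things on the table where they are.

Things in the scene. Friction and masses are not known exactly. Their poses are not given: they have to be found in the camera images.
- press: Green hand press fixed to the table. Origin: on the table surface, on the axis of its upright steel stop stud (12 mm diameter, tip chamfered, top 120 mm above the table); z up. Base plate 20 mm thick, x -60 to 60 and y -60 to 240 mm in this frame.
- boss_top (a point): Centre of the top of the dark round boss at the stud's foot, 42 mm diameter, top 45 mm above the table. A dark bar 28 mm wide, up to 43 mm high, runs from it along the press's +y to the column.
- column (a point): Top of the press's column, at (20, 190, 220) mm in the press's frame. Column and head fill y 165 to 215 mm, x -75 to 45 mm, up to 220 mm high; the lever lies beyond, to y 245 and 264 mm high.
- stud_top (a point): Centre of the stud's top end, 120 mm above the table.
- lock_nut: Blue ribbed round thumb nut (the second nut), 40 mm diameter, 22 mm high, on the stud. Origin on the stud axis at its underside; z up; x towards the white line on its top. Its underside starts 5 to 8 mm above the brass nut's top. Right-hand thread, 10 mm a turn (multi-start): clockwise seen from above lowers it. It runs at about 0.14 N m.
- lock_mark (a point): White line on the blue nut's top, 14.5 mm from the stud axis. From first contact with the brass nut the turning torque climbs steeply, some 2 N m per rad. Properly tight is 0.35 to 0.4 N m felt while turning (standing still, the nut's friction can hide up to 0.28 of it); from 0.6 N m the brass nut is dragged round. Once tight it stays so when let go.
- set_nut: Round brass set nut (the first nut), 30 mm diameter, 12 mm high, below the blue nut. Origin on the stud axis at its underside, 51 to 57 mm above the table. Stiff on the thread; a white mark on its rim points along its +x. Must not be turned or shifted. On its top lies a thin dark spring washer of varying height: the blue nut first bears when its underside is 0.3 to 3 mm above the brass.
- set_mark (a point): The white mark on the brass nut's rim, 15 mm from the stud axis, at half its height.
- cap: Red plastic cap, 26 mm diameter, 34 mm high, standing open end down on the table. Origin: centre of its open underside; z up. Its bore is 16 mm in diameter and 26 mm deep, so that fully on, resting on the stud's end, its underside is 26 mm below the stud's top.
- spool: Bystander: wooden spool, 34 mm diameter, 38 mm high, origin under its centre.
- eye_jar: Bystander: amber glass jar with black lid, 42 mm diameter, 50 mm high, origin under its centre.
- scissors: Bystander: scissors with red handles lying on the table, about 160 mm long, 11 mm high, origin at the pivot end of the blades.
- block_b: Bystander: white block 75 x 100 x 45 mm, to the left, origin under its centre.
- glue: Bystander: yellow glue bottle, 48 mm diameter, 140 mm high, origin under its centre.
Mind the look-alikes: they are no part of the job. Of the things like the cap, leave any that is green; of the rest the smaller one is meant.

How it is judged:
By the outcome, as a careful person would: the job done as asked, in the order asked, and still so for the second after the job is handed in, with the robot touching nothing.
It also fails if it takes over 64 s, if anything falls off the work surface, if the arm or the gripper's body presses on something with over 40 N, if the wrist force passes 120 N, or if a joint passes its speed limit or range.

## Robot

A 6-joint arm with a two-finger parallel gripper is mounted at the origin on the work surface. World frame = base frame: x ahead of the robot, y to its left, z up, the work surface at z = 0. Lengths are in m, angles in rad, forces in N, time in s.
With the tool pointing down it reaches from about 0.225 to 0.875 m from the base axis. Payload 3.4 kg.
Tool frame: the origin (TCP) lies midway between the tips of the shut fingers; the grasp point (between the pads) lies 19 mm behind it (pinch_z is the distance from the TCP to the grasp point, in m); z points along the fingers, y is the line along which they close (so a half turn about z gives the same grasp; the last joint's range is limited). The gripper opens to 85 mm and grips with 20 to 120 N. Pads are 22 mm wide; open, the fingers measure 114 mm over their backs; the gripper's body (76 mm by 85 mm) begins 54 mm behind the grasp point. The pads swing forward as they close: fully open they stand 13 mm farther back than shut.
Start: joints at [-1.265, 0.276, 1.505, -0, 1.361, -0.121], TCP at [0.238, -0.523, 0.231] pointing down, gripper open.
Joint ranges: [-2.89, 2.89], [-0.75, 2.08], [0.22, 2.7], [-1.18, 4.32], [0.11, 2.71], [-2.7, 2.7]. Speed limits (rad/s): [2.57, 2.57, 3.14, 3.14, 3.14, 3.14].

## Interface

Orientations are given as a unit quaternion [w, x, y, z].
In Python, from rig import get_state, get_image, sign_off, pinch_z gives the robot as it stands.
- The arm moves only by the tool send_rows, never from a script. Its argument "steps" is one flat list of numbers, 5 for each row, row after row: the gripper's target within -1 to 1 (fully open at 1, half-way at 0, shut at -1), then the shift along the tool's x, y, z in cm, then the turn about the tool's z in degrees. In form: [gripper, x, y, z, roll, gripper, x, y, z, roll, ...]. A call has 1 to 12 rows; each row shifts and turns the commanded pose from where the row before left it, along the tool's axes as they then stand; what a row does not reach is not made up. A row lasts 1/10 s, in which the tool goes at most 50 mm and 8.59 degrees, less where a joint would pass 70% of its speed; a pose out of reach is approached as far as the arm can. A call is refused whole if a number of a shift passes 5 or a number of a turn 8.59, either way. A call with a gripper value outside its range is refused whole. The fingers move at their own pace and stop on an object; "newtons" is the grip in N (left out, the last holds). Time passes only in rows, so rows that do not move let the fingers close. It gives the time, the measured TCP pose, the force, the opening and the grip force at its end, in the units of the state.
- get_state(): the state, without advancing time (a new reading comes with each control period).
- get_image(name): name is "scene" or "top" or "wrist"; returns a dict with "color" (384x512x3 uint8, red, green, blue), "mtx" (3x3 intrinsics, pixels), "T" (4x4, takes a point from camera to world coordinates); the wrist camera has in their place "mount" (4x4, takes a point from camera to tool coordinates, whose origin is the TCP and whose axes are the flange's). Camera axes: x right, y down, z forward; pixel columns grow to the right and rows downward; lengths in m; the calibration is good to about 2 mm. A picture is of the moment at which its call begins: read the wrist's pose just before it. There is no depth.
- sign_off(): hands the job in; it is judged then, once.
The state is a dict: "clock": time; "qpos": joint angles; "qd": joint speeds; "effort": joint torques, N m; "position": TCP position; "ee_rot": TCP orientation; "contact_force": force on the tool from outside, world axes, zero at the start; "moment": the same for the moment, N m; "width": finger opening in m; "gripper_force": force on a finger pad.
Only numpy, scipy, OpenCV 4.12 (cv2) and the standard library are available. Lean on these libraries where they do the work, as an engineer would, in place of code of your own. Each camera call takes 0.05 s, during which the arm holds its last target. There are 200 camera calls.

## Working session

There is one attempt and no reset: what is moved stays moved. The work goes in short steps, Python scripts to look and compute and a tool call to move; the robot and the scene stay as the last step left them, time stands still between calls to the robot, and variables do not carry over. Pictures are saved under pics/ and viewed, at most 10 in all, crops included, and the job is handed in when it is done.

Besides the shell and the picture viewer there is one more tool, called after "Request:" in YAML: its name, and indented under it one key for each argument. send_rows: Moves the arm, as the interface text tells. Its arguments: {"type":"object","properties":{"steps":{"type":"array"},"newtons":{"type":"number"}},"required":["steps"]}

```bash
mkdir -p pics; ls
python3 - <<'E'
from rig import *
import cv2,numpy as np
s=get_state();print({k:np.round(v,3) for k,v in s.items()},pinch_z)
ims=[]
for n in("scene","top"):
    d=get_image(n);np.savez(n+".npz",**d);cv2.imwrite(f"pics/{n}0.png",d["color"][:,:,::-1]);print(n,d["mtx"].tolist(),np.round(d["T"],4).tolist())
d=get_image("wrist");print(np.round(d["mount"],4).tolist(),d["mtx"].tolist())
E
```

```text
pics
{'clock': np.float64(0.0), 'qpos': array([-1.265,  0.277,  1.506,  0.   ,  1.361, -0.121]), 'qd': array([ 0.   ,  0.001, -0.002,  0.001,  0.001, -0.002]), 'effort': array([-1.0000e-03, -4.1677e+01, -2.4581e+01,  0.0000e+00,  1.1000e-02,
       -0.0000e+00]), 'position': array([ 0.238, -0.523,  0.23 ]), 'ee_rot': array([-0.001,  0.977,  0.212, -0.   ]), 'contact_force': array([0.211, 0.753, 0.779]), 'moment': array([-0.02 , -0.033,  0.007]), 'gripper_force': np.float64(0.0), 'width': np.float64(0.085)} 0.0187
scene [[385.79382403086527, 0.0, 252.09235504159383], [0.0, 385.79382403086527, 185.62253041343044], [0.0, 0.0, 1.0]] [[0.3519, 0.7682, -0.5349, 1.0362], [0.9359, -0.2797, 0.2141, -0.1643], [0.0148, -0.5759, -0.8174, 0.981], [0.0, 0.0, 0.0, 1.0]]
top [[488.77171211825816, 0.0, 254.855197118866], [0.0, 488.77171211825816, 193.96990544103267], [0.0, 0.0, 1.0]] [[0.0142, -0.9819, 0.189, 0.2813], [-0.9999, -0.0131, 0.0068, 0.0449], [-0.0042, -0.1891, -0.982, 1.3975], [0.0, 0.0, 0.0, 1.0]]
[[0.0007, -0.9614, -0.2752, 0.0711], [1.0, 0.0004, 0.0008, 0.0013], [-0.0007, -0.2752, 0.9614, -0.1431], [0.0, 0.0, 0.0, 1.0]] [[297.32879291048397, 0.0, 255.2909124781349], [0.0, 297.32879291048397, 193.6537391320388], [0.0, 0.0, 1.0]]
```

View pics/scene0.png

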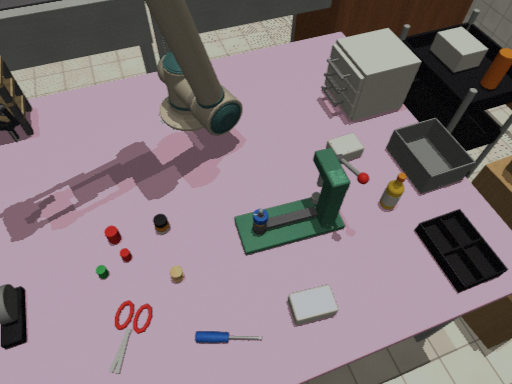

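View pics/top0.png

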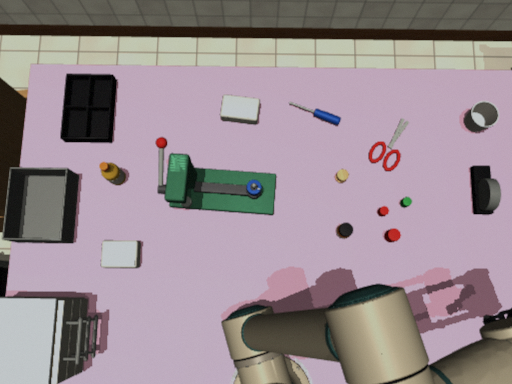

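The top view shows three cap-like things: large red at (393,235), small red at (383,211) and green at (407,202). The small red one fits the description. The stud with the blue nut is at about (254,187). I'll confirm both in one enlarged composite.

Run:
```python
import cv2,numpy as np
t=np.load("top.npz")["color"][:,:,::-1];s=np.load("scene.npz")["color"][:,:,::-1]
c=lambda a,u,v:cv2.resize(a[v:v+50,u:u+66],(396,300),interpolation=cv2.INTER_CUBIC)
cv2.imwrite("pics/comp.png",np.vstack([np.hstack([c(t,220,162),c(t,360,190)]),np.hstack([c(s,228,195),c(s,85,220)])]))
```

```text
(no output)
```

View pics/comp.png

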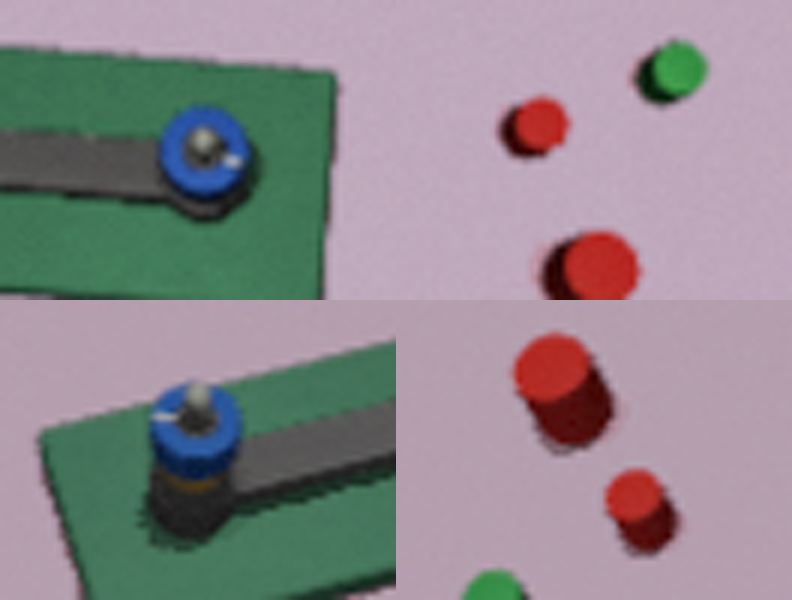

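```bash
cat > h.py <<'E'
import numpy as np
def ray(K,T,uv,z):
    d=T[:3,:3]@np.linalg.solve(K,[uv[0],uv[1],1.]);o=T[:3,3];return o+d*(z-o[2])/d[2]
def wristT(s,mount):
    from scipy.spatial.transform import Rotation as R
    q=s["ee_rot"];M=np.eye(4);M[:3,:3]=R.from_quat([q[1],q[2],q[3],q[0]]).as_matrix();M[:3,3]=s["position"];return M@mount
E
python3 - <<'E'
from h import *
for n,pts in dict(top=[((253.8,186.6),.094),((253.8,185.2),.12),((383.8,210.3),.034)],scene=[((260.4,214.1),.094),((260.6,209.5),.12),((124.3,252.1),.034)]).items():
    d=np.load(n+".npz")
    for uv,z in pts: print(n,ray(d["mtx"],d["T"],uv,z).round(4))
d=np.load("top.npz")
# press edges on base plate z=.02
for uv in [(220+337/6-.4,162+73/6-.4),(220+322/6-.4,162+300/6-.4)]: print(ray(d["mtx"],d["T"],uv,.02).round(4))
E
```

```text
top [0.5526 0.0571 0.094 ]
top [0.551 0.057 0.12 ]
top [ 0.5017 -0.3098  0.034 ]
scene [0.5505 0.0561 0.094 ]
scene [0.5519 0.0552 0.12  ]
scene [ 0.5027 -0.3124  0.034 ]
[ 0.6068 -0.0052  0.02  ]
[0.496  0.0013 0.02  ]
```

The nut axis is near (0.551, 0.057) and the small red cap near (0.502, -0.311). Next I move above the stud.

Request:
send_rows:
  steps: [1,3.5,-2.65,0,0,1,3.5,-2.65,0,0,1,3.5,-2.65,0,0,1,3.5,-2.65,0,0,1,3.5,-2.65,0,0,1,3.5,-2.65,0,0,1,3.5,-2.65,0,0,1,3.5,-2.65,0,0,1,3.5,-2.65,0,0,1,3.5,-2.65,0,0,1,3.5,-2.65,0,0,1,3.5,-2.65,0,0]
  newtons: 60

```text
clock: 1.35
position: [0.4891, -0.0583, 0.2312]
ee_rot: [0.0, 0.977, 0.212, -0.0]
contact_force: [0.2, -1.4, 0.9]
width: 0.0851
gripper_force: 0.0
```

Request:
send_rows:
  steps: [1,3.5,-2.65,0,0,1,3.5,-2.65,0,0,1,3.4,-2.6,0,0,1,0,0,0,-8.5,1,0,0,0,-8.5,1,0,0,0,-8.5,1,0,0,0,-8.5,1,0,0,0,-8.5,1,0,0,0,-8.5,1,0,0,0,-8.5,1,0,0,0,-8.5,1,0,0,0,-8.5]

```text
clock: 2.55
position: [0.5504, 0.0549, 0.2309]
ee_rot: [-0.0, 0.634, 0.773, -0.0]
contact_force: [-0.2, 0.2, -0.6]
width: 0.0853
gripper_force: 0.0
```

Request:
send_rows:
  steps: [1,0,0,0,-8.5,1,0,0,0,-8.5,1,0,0,0,-8.5,1,0,0,0,-8.5,1,0,0,0,-8.5,1,0,0,0,-8.5,1,0,0,0,-8.5,1,0,0,0,-8.5,1,0,0,0,-8.5,1,0,0,0,-8.5,1,0,0,0,-8.5,1,0,0,0,-8.5]

```text
clock: 3.75
position: [0.5504, 0.0548, 0.2309]
ee_rot: [-0.0, -0.202, 0.979, 0.0]
contact_force: [-0.1, 0.2, -0.8]
width: 0.0852
gripper_force: 0.0
```

Request:
send_rows:
  steps: [1,0,0,0,-8.5,1,0,0,0,-8.5,1,0,0,0,-8.5,1,0,0,0,-8.5,1,0,0,0,0,1,0,0,0,0,1,0,0,0,0]

```text
clock: 4.45
position: [0.5506, 0.0549, 0.2312]
ee_rot: [-0.0, -0.476, 0.88, 0.0]
contact_force: [0.5, -0.5, 0.2]
width: 0.0851
gripper_force: 0.0
```

```bash
cat >> h.py <<'E'
def snap(name):
    from rig import get_state,get_image
    import cv2
    s=get_state();d=get_image("wrist");T=wristT(s,d["mount"])
    cv2.imwrite(f"pics/{name}.png",d["color"][:,:,::-1]);np.savez(name+".npz",color=d["color"],mtx=d["mtx"],T=T,pos=s["position"],q=s["ee_rot"])
    print({k:np.round(s[k],3).tolist() for k in("clock","qpos","position","ee_rot","contact_force","moment")})
def px(name,p):
    d=np.load(name+".npz");c=np.linalg.inv(d["T"])@[*p,1];u=d["mtx"]@c[:3];return (u[:2]/u[2]).round(1)
E
python3 - <<'E'
from h import *
snap("w1"); print(px("w1",(.551,.0565,.12)),px("w1",(.551,.0565,.094)))
E
```

```text
{'clock': 4.45, 'qpos': [-0.026, 0.244, 1.551, -0.0, 1.347, -2.589], 'position': [0.551, 0.055, 0.231], 'ee_rot': [-0.0, -0.476, 0.88, 0.0], 'contact_force': [0.524, -0.456, 0.225], 'moment': [-0.022, 0.003, -0.033]}
[258.  191.8] [257.8 184.6]
```

View pics/w1.png

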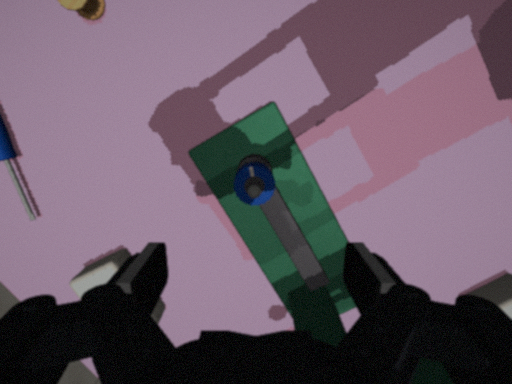

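The wrist view shows the blue nut at about (255,185) with the stud end at about (254,190), roughly 3 px left of the prediction. I'll measure both from an enlarged crop.

Run:
```python
import cv2,numpy as np
from h import *
d=np.load("w1.npz");c=d["color"][:,:,::-1][155:215,215:295]
cv2.imwrite("pics/w1c.png",cv2.resize(c,(800,600),interpolation=cv2.INTER_CUBIC))
```

```text
(no output)
```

View pics/w1c.png

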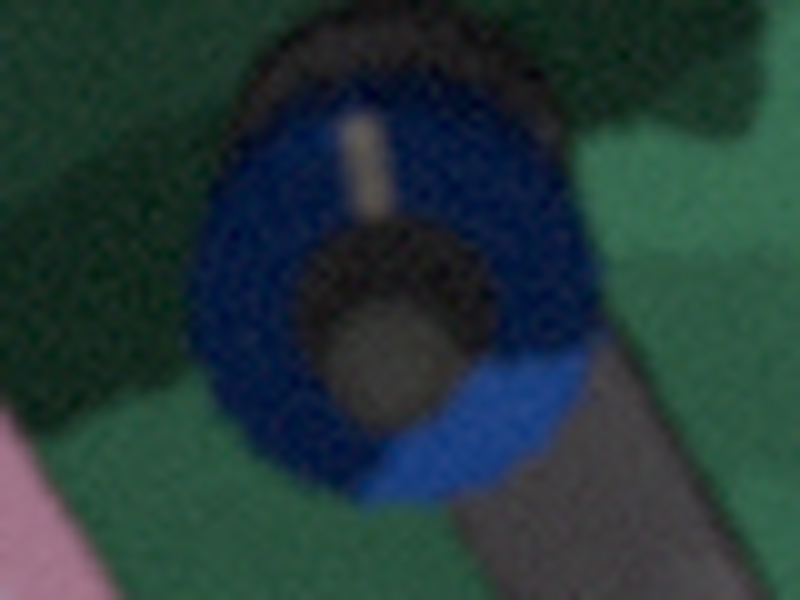

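Run:
```python
from h import *
from scipy.spatial.transform import Rotation as R
d=np.load("w1.npz")
a=ray(d["mtx"],d["T"],(254.1,184.5),.094);b=ray(d["mtx"],d["T"],(253.5,190.7),.12);print(a,b,d["pos"])
q=d["q"];M=R.from_quat([q[1],q[2],q[3],q[0]]).as_matrix()
for t in(a,b,np.array([.551,.0565,.1])): print((M.T@(t-d["pos"])*100).round(2))
```

```text
[0.55397142 0.05446456 0.094     ] [0.55380417 0.05346006 0.12      ] [0.55061538 0.05485672 0.23116158]
[-0.15 -0.3  13.72]
[-0.06 -0.34 11.12]
[-0.16  0.06 13.12]
```

Request:
send_rows:
  steps: [1,-0.12,-0.14,4,0,1,0,0,4,0,1,0,0,4,0,1,0,0,3,0,0.3,0,0,1.9,0,0.3,0,0,0,0,-1,0,0,0,0,-1,0,0,0,0,-1,0,0,0,0,-1,0,0,0,0,-1,0,0,0,0]
  newtons: 20

```text
clock: 5.6
position: [0.5526, 0.0554, 0.0631]
ee_rot: [0.0, -0.477, 0.879, -0.0]
contact_force: [-2.3, 2.5, 2.0]
width: 0.0397
gripper_force: 22.5
```

```bash
cat >> h.py <<'E'
def st():
    from rig import get_state
    from scipy.spatial.transform import Rotation as R
    s=get_state();q=s["ee_rot"];M=R.from_quat([q[1],q[2],q[3],q[0]]).as_matrix()
    print({k:np.round(s[k],4).tolist() for k in("clock","position","width","gripper_force")},"q6",round(s["qpos"][5],3),"Ftool",(M.T@s["contact_force"]).round(1),"Mtool",(M.T@s["moment"]).round(3),"yaw",round(np.degrees(np.arctan2(M[1,0],M[0,0])),1))
E
python3 -c "from h import *;st()"
```

```text
{'clock': 5.6, 'position': [0.5526, 0.0554, 0.0631], 'width': 0.0397, 'gripper_force': 22.5446} q6 -2.591 Ftool [-0.8  3.3 -2. ] Mtool [-0.442 -0.136 -0.007] yaw -123.1
```

Request:
send_rows:
  steps: [-1,0,0.06,0,0,-1,0,0,0,0,-1,0,0,0,0]
  newtons: 60

```text
clock: 5.9
position: [0.5526, 0.0554, 0.0632]
ee_rot: [0.001, -0.477, 0.879, -0.0]
contact_force: [-1.1, 2.1, 6.1]
width: 0.0383
gripper_force: 59.8
```

```bash
python3 -c "from h import *;st()"
```

```text
{'clock': 5.9, 'position': [0.5526, 0.0554, 0.0632], 'width': 0.0383, 'gripper_force': 59.8439} q6 -2.59 Ftool [-1.1  2.  -6.1] Mtool [-0.499  0.011  0.055] yaw -123.0
```

Request:
send_rows:
  steps: [-1,0,0,0.024,8.5,-1,0,0,0.024,8.5,-1,0,0,0.024,8.5,-1,0,0,0.024,8.5]

```text
clock: 6.3
position: [0.5525, 0.0556, 0.0622]
ee_rot: [0.001, -0.196, 0.981, -0.0]
contact_force: [-2.5, 1.4, 6.6]
width: 0.0386
gripper_force: 60.1
```

```bash
python3 -c "from h import *;st()"
```

```text
{'clock': 6.3, 'position': [0.5525, 0.0556, 0.0622], 'width': 0.0386, 'gripper_force': 60.088} q6 -1.991 Ftool [ 1.8  2.2 -6.6] Mtool [-0.442  0.218 -0.157] yaw -157.4
```

Request:
send_rows:
  steps: [-1,0,0,0.024,8.5,-1,0,0,0.024,8.5,-1,0,0,0.024,8.5,-1,0,0,0.024,8.5]

```text
clock: 6.7
position: [0.5525, 0.0557, 0.0613]
ee_rot: [0.001, 0.099, 0.995, 0.0]
contact_force: [-2.6, 3.0, 6.6]
width: 0.0389
gripper_force: 60.1
```

```bash
python3 -c "from h import *;st()"
```

```text
{'clock': 6.7, 'position': [0.5525, 0.0557, 0.0613], 'width': 0.0389, 'gripper_force': 60.093} q6 -1.398 Ftool [ 3.1  2.5 -6.6] Mtool [-0.307  0.45  -0.147] yaw 168.6
```

Request:
send_rows:
  steps: [-1,0,0,0.021,7.5]

```text
clock: 6.8
position: [0.5525, 0.0558, 0.0611]
ee_rot: [0.001, 0.164, 0.987, 0.0]
contact_force: [-2.4, 2.9, 5.9]
width: 0.0385
gripper_force: 60.1
```

```bash
python3 -c "from h import *;st()"
```

```text
{'clock': 6.8, 'position': [0.5525, 0.0558, 0.0611], 'width': 0.0385, 'gripper_force': 60.0905} q6 -1.267 Ftool [ 3.1  1.9 -5.9] Mtool [-0.19   0.533 -0.166] yaw 161.2
```

Request:
send_rows:
  steps: [-1,0,0,0.022,8]

```text
clock: 6.9
position: [0.5525, 0.0558, 0.0609]
ee_rot: [0.001, 0.232, 0.973, 0.0]
contact_force: [-1.8, 3.4, 6.7]
width: 0.0387
gripper_force: 60.1
```

```bash
python3 -c "from h import *;st()"
```

```text
{'clock': 6.9, 'position': [0.5525, 0.0558, 0.0609], 'width': 0.0387, 'gripper_force': 60.0851} q6 -1.128 Ftool [ 3.1  2.2 -6.7] Mtool [-0.113  0.539 -0.168] yaw 153.2
```

Request:
send_rows:
  steps: [-1,0,0,0.022,8]

```text
clock: 7.0
position: [0.5525, 0.0558, 0.0606]
ee_rot: [0.001, 0.299, 0.954, 0.0]
contact_force: [-2.5, 3.3, 5.6]
width: 0.0387
gripper_force: 60.1
```

```bash
python3 -c "from h import *;st()"
```

```text
{'clock': 7.0, 'position': [0.5525, 0.0558, 0.0606], 'width': 0.0387, 'gripper_force': 60.0805} q6 -0.988 Ftool [ 3.9  1.3 -5.6] Mtool [-0.034  0.625 -0.146] yaw 145.2
```

Request:
send_rows:
  steps: [-1,0,0,0.022,8]

```text
clock: 7.1
position: [0.5525, 0.0559, 0.0604]
ee_rot: [0.001, 0.365, 0.931, 0.0]
contact_force: [-1.7, 2.4, 5.2]
width: 0.0387
gripper_force: 60.1
```

```bash
python3 -c "from h import *;st()"
```

```text
{'clock': 7.1, 'position': [0.5525, 0.0559, 0.0604], 'width': 0.0387, 'gripper_force': 60.0754} q6 -0.848 Ftool [ 2.9  0.6 -5.2] Mtool [ 0.086  0.635 -0.103] yaw 137.2
```

Request:
send_rows:
  steps: [-1,0,0,0.022,8]

```text
clock: 7.2
position: [0.5526, 0.0559, 0.0602]
ee_rot: [0.001, 0.429, 0.903, 0.001]
contact_force: [-2.0, 3.4, 6.5]
width: 0.0385
gripper_force: 60.1
```

```bash
python3 -c "from h import *;st()"
```

```text
{'clock': 7.2, 'position': [0.5526, 0.0559, 0.0602], 'width': 0.0385, 'gripper_force': 60.0702} q6 -0.709 Ftool [ 3.9  0.6 -6.5] Mtool [ 0.137  0.611 -0.16 ] yaw 129.2
```

Request:
send_rows:
  steps: [-1,0,0,0.022,8]

```text
clock: 7.3
position: [0.5526, 0.0559, 0.06]
ee_rot: [0.001, 0.491, 0.871, 0.001]
contact_force: [-2.1, 2.7, 6.0]
width: 0.0386
gripper_force: 60.1
```

```bash
python3 -c "from h import *;st()"
```

```text
{'clock': 7.3, 'position': [0.5526, 0.0559, 0.06], 'width': 0.0386, 'gripper_force': 60.0734} q6 -0.569 Ftool [ 3.4 -0.4 -6. ] Mtool [ 0.201  0.576 -0.196] yaw 121.1
```

Request:
send_rows:
  steps: [-1,0,0,0.014,5]

```text
clock: 7.4
position: [0.5526, 0.0559, 0.0599]
ee_rot: [0.001, 0.528, 0.849, 0.001]
contact_force: [-1.4, 2.8, 5.7]
width: 0.0386
gripper_force: 60.1
```

```bash
python3 -c "from h import *;st()"
```

```text
{'clock': 7.4, 'position': [0.5526, 0.0559, 0.0599], 'width': 0.0386, 'gripper_force': 60.0764} q6 -0.483 Ftool [ 3.1 -0.  -5.7] Mtool [ 0.289  0.618 -0.142] yaw 116.2
```

Request:
send_rows:
  steps: [-1,0,0,0.022,8]

```text
clock: 7.5
position: [0.5527, 0.0559, 0.0596]
ee_rot: [0.001, 0.586, 0.81, 0.001]
contact_force: [-1.0, 4.0, 5.9]
width: 0.0382
gripper_force: 60.1
```

```bash
python3 -c "from h import *;st()"
```

```text
{'clock': 7.5, 'position': [0.5527, 0.0559, 0.0596], 'width': 0.0382, 'gripper_force': 60.0642} q6 -0.343 Ftool [ 4.1  0.3 -5.9] Mtool [ 0.372  0.614 -0.124] yaw 108.2
```

Request:
send_rows:
  steps: [-1,0,0,0.022,8]

```text
clock: 7.6
position: [0.5526, 0.0558, 0.0595]
ee_rot: [0.001, 0.642, 0.767, 0.001]
contact_force: [-2.5, 3.2, 7.8]
width: 0.0387
gripper_force: 60.2
```

```bash
python3 -c "from h import *;st()"
```

```text
{'clock': 7.6, 'position': [0.5526, 0.0558, 0.0595], 'width': 0.0387, 'gripper_force': 60.1706} q6 -0.203 Ftool [ 3.6 -1.9 -7.8] Mtool [ 0.458  0.47  -0.288] yaw 100.2
```

Request:
send_rows:
  steps: [-1,0,0,0.005,2]

```text
clock: 7.7
position: [0.5526, 0.0558, 0.0594]
ee_rot: [0.001, 0.654, 0.757, 0.001]
contact_force: [-1.6, 2.2, 7.7]
width: 0.0388
gripper_force: 60.2
```

```bash
python3 -c "from h import *;st()"
```

```text
{'clock': 7.7, 'position': [0.5526, 0.0558, 0.0594], 'width': 0.0388, 'gripper_force': 60.1615} q6 -0.17 Ftool [ 2.4 -1.3 -7.7] Mtool [ 0.458  0.538 -0.312] yaw 98.3
```

Request:
send_rows:
  steps: [-1,0,0,0.005,1.8]

```text
clock: 7.8
position: [0.5526, 0.0557, 0.0594]
ee_rot: [0.001, 0.665, 0.747, 0.001]
contact_force: [-3.0, 3.1, 6.9]
width: 0.0388
gripper_force: 60.2
```

```bash
python3 -c "from h import *;st()"
```

```text
{'clock': 7.8, 'position': [0.5526, 0.0557, 0.0594], 'width': 0.0388, 'gripper_force': 60.1617} q6 -0.141 Ftool [ 3.4 -2.6 -6.9] Mtool [ 0.506  0.446 -0.385] yaw 96.6
```

Torque is about 0.39 N m while turning, so the nut is tight. I release it, rise, and go to the small red cap.

Request:
send_rows:
  steps: [1,0,0,0,0,1,0,0,0,0,1,0,0,0,0,1,0,0,-1,0,1,0,0,-4,0,1,0,0,-4,0,1,0,0,-4,0,1,0,0,-3,0,1,-4.5,-1.16,0,0,1,-4.5,-1.16,0,0,1,-4.5,-1.16,0,0,1,-4.5,-1.16,0,0]

```text
clock: 9.0
position: [0.5265, -0.1304, 0.2194]
ee_rot: [0.001, 0.665, 0.747, 0.0]
contact_force: [0.6, -0.5, 0.5]
width: 0.0854
gripper_force: 0.0
```

Request:
send_rows:
  steps: [1,-4.5,-1.16,0,0,1,-4.5,-1.16,0,0,1,-4.5,-1.15,0,0,1,-4.34,-1.13,0,0,0.2,0,0,0,7.6,0.2,0,0,0,7.6,0.2,0,0,0,7.7,0.2,0,0,0,7.7,0.2,0,0,3,0,0.2,0,0,0,0,0.2,0,0,0,0]

```text
clock: 10.1
position: [0.5015, -0.3112, 0.1886]
ee_rot: [-0.0, 0.838, 0.545, -0.0]
contact_force: [-0.2, -0.9, 0.3]
width: 0.0512
gripper_force: 0.0
```

Run:
```python
from h import *
import cv2
st();snap("w2"); p=px("w2",(.502,-.311,.034));print(p)
d=np.load("w2.npz");c=d["color"][:,:,::-1]
cv2.imwrite("pics/w2c.png",cv2.resize(c[110:260,155:355],(800,600),interpolation=cv2.INTER_CUBIC))
```

```text
{'clock': 10.1, 'position': [0.5015, -0.3112, 0.1886], 'width': 0.0512, 'gripper_force': 0.0} q6 -0.255 Ftool [-0.9  0.2 -0.3] Mtool [ 0.02  -0.027  0.027] yaw 66.1
{'clock': 10.1, 'qpos': [-0.673, 0.325, 1.541, -0.0, 1.276, -0.255], 'position': [0.501, -0.311, 0.189], 'ee_rot': [-0.0, 0.838, 0.545, -0.0], 'contact_force': [-0.185, -0.887, 0.323], 'moment': [-0.017, 0.029, -0.027]}
[253.9 178.9]
```

View pics/w2c.png

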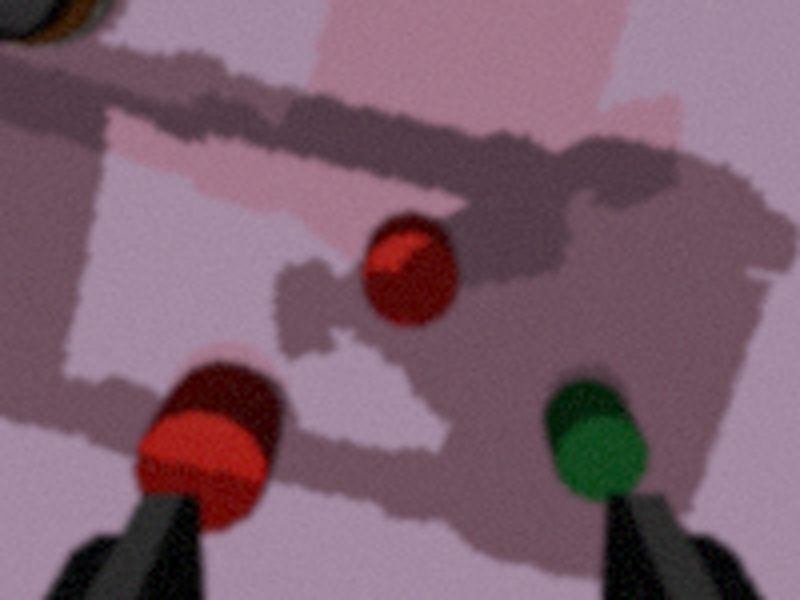

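The small red cap's top is at about (257,179) in the full wrist image, 3 px right of prediction. The larger red cap (lower left) and the green one (lower right) are clear of the fingers. Grasping.

Request:
send_rows:
  steps: [0.2,0,0.25,4,0,0.2,0,0,4,0,0.2,0,0,4,0,0.2,0,0,4,0,0.2,0,0,2.3,0,0.2,0,0,0,0,-1,0,0,0,0,-1,0,0,0,0,-1,0,0,0,0,-1,0,0,0,0,-1,0,0,0,0]
  newtons: 30

```text
clock: 11.25
position: [0.5056, -0.3135, 0.0077]
ee_rot: [0.002, 0.838, 0.545, 0.001]
contact_force: [0.6, -0.4, 6.1]
width: 0.0258
gripper_force: 30.1
```

Run:
```python
from h import *
st()
```

```text
{'clock': 11.25, 'position': [0.5056, -0.3135, 0.0077], 'width': 0.0258, 'gripper_force': 30.059} q6 -0.254 Ftool [-0.1  0.7 -6.1] Mtool [-0.098  0.002  0.023] yaw 66.1
```

Request:
send_rows:
  steps: [-1,0,0,-2,0,-1,0,0,-4,0,-1,0,0,-4,0,-1,0,0,-4,0,-1,0,0,-4,0,-1,0,0,-1.5,0,-1,0,0,0,0,-1,0,0,0,0]

```text
clock: 12.05
position: [0.5036, -0.3119, 0.2002]
ee_rot: [-0.0, 0.838, 0.545, -0.0]
contact_force: [0.7, -1.3, -0.2]
width: 0.0252
gripper_force: 29.7
```

Run:
```python
from h import *
import cv2
st();snap("w3");d=np.load("w3.npz")
M=d["T"] 
print(d["pos"])
from scipy.spatial.transform import Rotation as R
q=d["q"];Rm=R.from_quat([q[1],q[2],q[3],q[0]]).as_matrix()
for h in(-.03,-.025,0): print(h,px("w3",d["pos"]+Rm@[0,0,h]),px("w3",d["pos"]+Rm@[.013,0,h]),px("w3",d["pos"]+Rm@[-.013,0,h]))
cv2.imwrite("pics/w3c.png",cv2.resize(d["color"][:,:,::-1][200:350,155:355],(800,600),interpolation=cv2.INTER_CUBIC))
```

```text
{'clock': 12.05, 'position': [0.5036, -0.3119, 0.2002], 'width': 0.0252, 'gripper_force': 29.7384} q6 -0.254 Ftool [-0.9  1.2  0.2] Mtool [ 0.041 -0.026 -0.03 ] yaw 66.1
{'clock': 12.05, 'qpos': [-0.672, 0.32, 1.518, -0.0, 1.303, -0.254], 'position': [0.504, -0.312, 0.2], 'ee_rot': [-0.0, 0.838, 0.545, -0.0], 'contact_force': [0.692, -1.331, -0.206], 'moment': [-0.007, 0.048, 0.03]}
[ 0.50356659 -0.31190363  0.2002285 ]
-0.03 [251.  277.5] [250.9 250. ] [251.1 303.4]
-0.025 [251.2 271.3] [251.1 244.7] [251.3 296.5]
0 [251.8 246.4] [251.7 223.4] [251.8 268.3]
```

View pics/w3c.png

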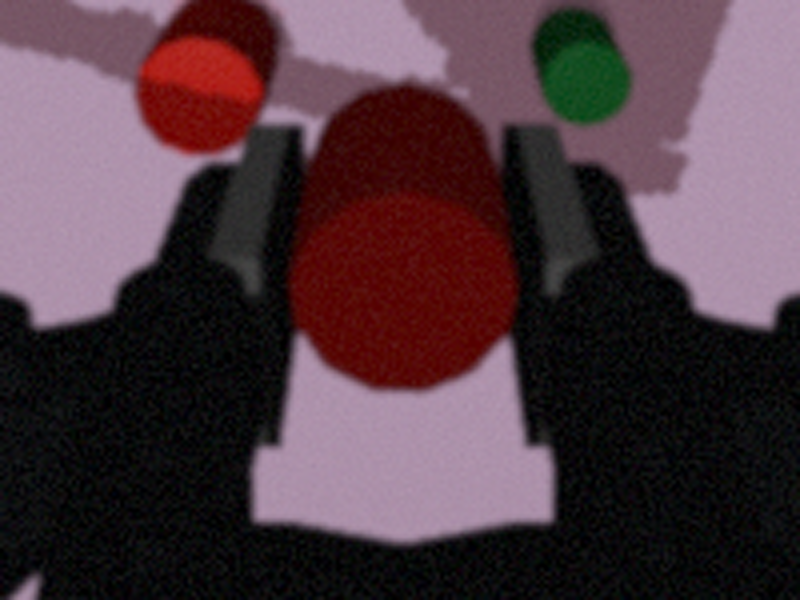

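The cap is held upright and centred between the pads: its top-face centre is at about (256,272) full-image. Now I carry it over the stud.

Request:
send_rows:
  steps: [-1,3.95,-1.16,0,0,-1,3.95,-1.16,0,0,-1,3.95,-1.16,0,0,-1,3.95,-1.16,0,0,-1,3.95,-1.16,0,0,-1,3.95,-1.16,0,0,-1,3.95,-1.16,0,0,-1,3.95,-1.15,0,0,-1,3.99,-1.15,0,0,-1,0,0,4,0,-1,0,0,2,0,-1,0,0,0,0]

```text
clock: 13.3
position: [0.5493, 0.0559, 0.1355]
ee_rot: [-0.003, 0.838, 0.545, -0.005]
contact_force: [0.7, -0.3, -0.8]
width: 0.0252
gripper_force: 29.7
```

Run:
```python
from h import *
import cv2
from rig import get_image
st();snap("w4")
d=np.load("w4.npz")
ims=[cv2.resize(d["color"][:,:,::-1][180:330,155:355],(800,600))]
cs=[]
for n,(u,v) in dict(scene=(226,175),top=(226,160)).items():
    e=get_image(n);cs.append(cv2.resize(e["color"][v:v+60,u:u+66,::-1],(396,360),interpolation=cv2.INTER_CUBIC))
cv2.imwrite("pics/c4.png",np.hstack(cs))
```

```text
{'clock': 13.3, 'position': [0.5493, 0.0559, 0.1355], 'width': 0.0252, 'gripper_force': 29.7357} q6 0.392 Ftool [-0.   0.8  0.8] Mtool [-0.023 -0.043 -0.015] yaw 66.1
{'clock': 13.3, 'qpos': [-0.024, 0.318, 1.695, -0.0, 1.139, 0.392], 'position': [0.549, 0.056, 0.135], 'ee_rot': [-0.003, 0.838, 0.545, -0.005], 'contact_force': [0.69, -0.339, -0.76], 'moment': [-0.048, -0.004, 0.016]}
```

View pics/c4.png

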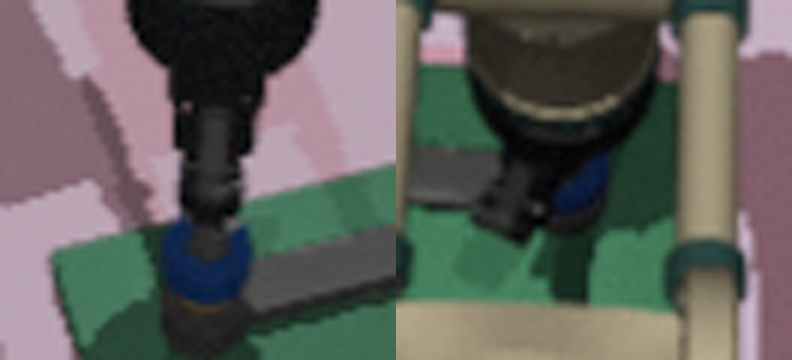

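The scene crop shows the fingers, with the cap between them, right above the stud. The arm is still settling, so I wait a few rows.

Request:
send_rows:
  steps: [-1,0,0,0,0,-1,0,0,0,0,-1,0,0,0,0]

```text
clock: 13.75
position: [0.5538, 0.055, 0.1413]
ee_rot: [0.001, 0.839, 0.545, 0.001]
contact_force: [-0.2, 0.3, -0.3]
width: 0.0255
gripper_force: 29.7
```

Run:
```python
from h import *
st();snap("w5")
```

```text
{'clock': 13.75, 'position': [0.5538, 0.055, 0.1413], 'width': 0.0255, 'gripper_force': 29.7401} q6 0.392 Ftool [ 0.2 -0.3  0.3] Mtool [-0.009 -0.012  0.014] yaw 66.0
{'clock': 13.75, 'qpos': [-0.026, 0.313, 1.687, -0.0, 1.14, 0.392], 'position': [0.554, 0.055, 0.141], 'ee_rot': [0.001, 0.839, 0.545, 0.001], 'contact_force': [-0.226, 0.313, -0.264], 'moment': [-0.015, -0.004, -0.014]}
```

Request:
send_rows:
  steps: [-1,0,0,0,0,-1,0,0,0,0,-1,0,0,0,0,-1,0,0,0,0]

```text
clock: 14.2
position: [0.5532, 0.0553, 0.1404]
ee_rot: [0.0, 0.838, 0.545, -0.0]
contact_force: [0.3, 0.4, 0.3]
width: 0.0254
gripper_force: 29.7
```

Run:
```python
from h import *
st();snap("w6")
```

```text
{'clock': 14.2, 'position': [0.5532, 0.0553, 0.1404], 'width': 0.0254, 'gripper_force': 29.7401} q6 0.392 Ftool [ 0.5  0.2 -0.3] Mtool [-0.002  0.072  0.027] yaw 66.1
{'clock': 14.2, 'qpos': [-0.026, 0.314, 1.688, -0.0, 1.14, 0.392], 'position': [0.553, 0.055, 0.14], 'ee_rot': [0.0, 0.838, 0.545, -0.0], 'contact_force': [0.349, 0.369, 0.326], 'moment': [0.065, -0.031, -0.027]}
```

Request:
send_rows:
  steps: [-1,0.02,-0.08,0.3,0,-1,0,0,0.5,0,-1,0,0,0.4,0,-1,0,0,0.4,0,-1,0,0,0.3,0,-1,0,0,0,0,-1,0,0,0,0]

```text
clock: 14.95
position: [0.5527, 0.0558, 0.1213]
ee_rot: [0.0, 0.838, 0.545, -0.0]
contact_force: [-0.5, 0.5, 0.7]
width: 0.0256
gripper_force: 29.7
```

Run:
```python
from h import *
st()
```

```text
{'clock': 14.95, 'position': [0.5527, 0.0558, 0.1213], 'width': 0.0256, 'gripper_force': 29.7398} q6 0.393 Ftool [ 0.2 -0.7 -0.7] Mtool [-0.02  -0.044 -0.014] yaw 66.1
```

No contact force 6 mm below the stud's tip, so the cap is on. I continue down.

Request:
send_rows:
  steps: [-1,0,0,0.4,0,-1,0,0,0.4,0,-1,0,0,0.4,0,-1,0,0,0.3,0,-1,0,0,0.2,0,-1,0,0,0.2,0,-1,0,0,0.1,0,-1,0,0,0,0]

```text
clock: 15.75
position: [0.5526, 0.0558, 0.1017]
ee_rot: [0.0, 0.838, 0.545, 0.0]
contact_force: [-0.7, 0.2, 3.3]
width: 0.0252
gripper_force: 30.0
```

Run:
```python
from h import *
st()
```

```text
{'clock': 15.75, 'position': [0.5526, 0.0558, 0.1017], 'width': 0.0252, 'gripper_force': 29.9598} q6 0.393 Ftool [-0.1 -0.8 -3.3] Mtool [ 0.084 -0.055 -0.019] yaw 66.1
```

The cap bottoms out at the predicted height with 3 N. I release, rise, back away and check.

Request:
send_rows:
  steps: [0.2,0,0,0,0,0.2,0,0,0,0,0.2,0,0,0,0,0.2,0,0,-1,0,0.2,0,0,-3,0,0.2,0,0,-4,0,0.2,0,0,-4,0,0.2,-4,0,0,0,0.2,-4,0,0,0,0.2,-4,0,0,0,0.2,-4,0,0,0,0.2,-4,0,0,0]

```text
clock: 16.95
position: [0.4708, -0.1283, 0.2223]
ee_rot: [0.001, 0.838, 0.545, 0.0]
contact_force: [0.7, -0.2, 0.2]
width: 0.0513
gripper_force: 0.0
```

Request:
send_rows:
  steps: [0.2,-4,0,0,0,0.2,-4,0,0,0,0.2,0,0,0,0,0.2,0,0,0,0,0.2,0,0,0,0]

```text
clock: 17.45
position: [0.4393, -0.1994, 0.2218]
ee_rot: [0.0, 0.838, 0.545, 0.0]
contact_force: [0.3, -0.3, -0.4]
width: 0.0515
gripper_force: 0.0
```

Run:
```python
from h import *
import cv2
from rig import get_image
st();cs=[]
for n,(u,v) in dict(scene=(226,180),top=(226,160)).items():
    e=get_image(n);cs.append(cv2.resize(e["color"][v:v+60,u:u+66,::-1],(396,360),interpolation=cv2.INTER_CUBIC))
cv2.imwrite("pics/c7.png",np.hstack(cs))
```

```text
{'clock': 17.45, 'position': [0.4393, -0.1994, 0.2218], 'width': 0.0515, 'gripper_force': 0.0} q6 -0.154 Ftool [-0.1  0.4  0.4] Mtool [ 0.    -0.035  0.031] yaw 66.1
```

View pics/c7.png

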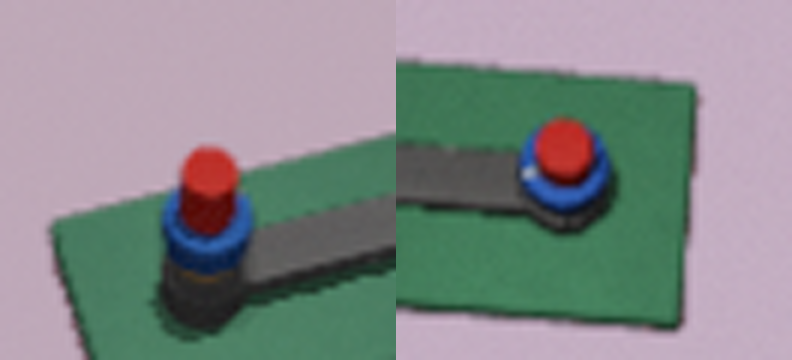

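The red cap sits upright on the stud (scene crop ~(208,190)), and the nut's white line has turned by about the commanded amount. Handing in.

```bash
python3 -c "from rig import sign_off;print(sign_off())"
```

```text
the job is handed in; nothing more can be done
None
```

The blue nut is run down and tightened against the brass nut to about 0.39 N m, and the small red cap is fully on the stud and let go; I handed the job in at about 17.5 s, but did not separately check the brass nut's mark.

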